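Lock a stop stand's setting nut with its lever jam nut

TASK

Lock the stop stand: fit the open-ended spanner onto the lower hexagon nut from the side, lying flat on the block with its handle beside the upright pin, so that the pin keeps that nut from turning. Then push the jam nut's lever clockwise (seen from above) until it goes firm and the spring washer is nipped, but do not wrench it and crush the washer. The lower nut must not turn away with it, apart from the little slack until the spanner bears on the pin; leave the spanner on the nut and disturb nothing else.

Things in the scene. Friction and masses are not known exactly. Their poses are not given: they have to be found in the camera images.
- stop_stand: Grey block fixed on the desk, 112 x 162 x 28 mm (x, y, z), with an upright threaded stud (30 mm thick, top 110 mm up). Origin on the desk on the stud's axis; the block reaches 52 mm to its +y, 110 mm to its -y, 56 mm to +x and -x. On the stud, bottom to top: hexagon nut (30 to 54 mm up), washers 56 mm wide (to 60 mm), jam nut with a lever (flange 60 mm wide).
- stud_axis (a point): Point on the stud's axis at the height of the block's flat top (28 mm); axes as the stand's. The washers and jam nut are wider than the spanner's jaw, so the spanner gets onto the lower nut only sideways.
- pin_top (a point): Centre of the top of the upright steel pin, 14 mm thick, 28 to 54 mm up, standing on the block at 28 mm to the stand's -x and 98 mm to its -y from the stud. The fitted spanner's handle points to the stand's -y and lies on the +x side of this pin; turning clockwise it comes to bear against the pin.
- setting_nut (a joint): Turn of the lower hexagon nut, rad, clockwise from above positive; starts between -0.06 and 0.06, must stay between -0.6 and 0.6. Unheld it turns at about 0.25 N m, less than it takes to nip the washer, so the jam nut would only drag it round.
- nut_centre (a point): Centre of the lower hexagon nut, on the stud's axis, 42 mm up; turns with it. 46 mm across flats, 53 mm across corners, 24 mm tall. Two of its flats look to this point's own +x and -x, so the spanner fits with its handle along this point's -y.
- lever_grip (a point): Point on the jam nut's lever, 90 mm out from the stud, 82 mm up. The lever is a level round bar 12 mm thick to 126 mm out; at first it points to the stand's +y, give or take 40 degrees. Clockwise it runs easily (1.3 N here) for 0.35 to 0.6 rad (not shown), then turns the lower nut through the slack of spanner and pin (up to 0.4 rad, 3 N) and goes firm at about 6 N here.
- spring_washer (a joint): How far the spring washer (under the jam nut) is nipped, rad of jam nut turn; 0 until it goes firm. Takes 0.55 N m + 2.2 N m/rad. Nipped from 0.03 (7 N at lever_grip), crushed beyond 0.25 (12 N there). It stays where it is left.
- spanner: Loose steel open-ended spanner lying flat, 195 mm long, 14 mm thick, about 0.18 kg. Origin at the underside below the jaw's centre; +x out of the jaw's mouth, handle to -x (24 mm wide, 40 to 177 mm behind the origin), z up. Jaw 50 mm wide inside, 78 mm outside; prongs reach 18 mm ahead of the origin, the throat lies 28.5 mm behind it.
- spanner_jaw (a point): Centre of the spanner's jaw, at half its thickness (7 mm over the underside); coincides with the stud's axis when fitted. Axes as the spanner's.
- spanner_grip (a point): Point on the spanner's handle, 138 mm behind the jaw's centre, at half the thickness: when the spanner is fitted it is 28 mm past the end of the block, with room for fingers on both sides. To clear the nut's corners while lowering it to the block, the spanner must stand back about 48 mm; its head then passes between nut and pin.
- tape_roll: Roll of tape lying on the desk, 46 mm wide, 12 mm high: leave alone.
- oil_bottle: Small standing bottle with a pointed cap, 104 mm tall: leave alone.
- washer_box: Small carton, 36 x 50 x 22 mm: leave alone.

How it is judged:
On the way, in this order (a step that is already met when the one before it is completed fails the run):
1. the spanner lies flat on the block, its jaw round the lower nut, let go, before the washer is nipped (horizontal distance between spanner_jaw and nut_centre below 0.01 m and height (world z) of spanner_jaw between 0.03 and 0.041 m and angle between spanner's own z axis and vertical below 0.12 rad and contact force between the fingers and spanner below 0.1 N and value of joint spring_washer below 0.02 rad), for 0.2 s.
2. the jam nut is pushed firm and the spring washer nipped (value of joint spring_washer above 0.03 rad), for 0.2 s.
At the end, for the whole second after the job is handed in: The spring washer is nipped between 0.03 and 0.25 rad, the lower nut is within 0.6 rad of its mark, and the spanner lies at rest flat on the block with its jaw centre within 12 mm of the nut's axis (value of joint spring_washer between 0.03 and 0.25 rad and value of joint setting_nut between -0.6 and 0.6 rad and horizontal distance between spanner_jaw and nut_centre below 0.012 m and height (world z) of spanner_jaw between 0.03 and 0.042 m and angle between spanner's own z axis and vertical below 0.12 rad and linear speed of spanner below 0.02 m/s); the robot touches nothing.
It fails at once if the spring washer is crushed (nipped beyond 0.25 rad) (value of joint spring_washer above 0.25 rad).
It fails at once if the lower nut turned away by more than 0.6 rad (value of joint setting_nut above 0.6 rad or value of joint setting_nut below -0.6 rad).
It fails at once if a bystander was shifted by more than 30 mm (distance of any of tape_roll, oil_bottle, washer_box from where it was at the start of the episode above 0.03 m).
It also fails if it takes over 61 s, if anything falls off the work surface, if the arm or the gripper's body presses on something with over 40 N, if the wrist force passes 120 N, or if a joint passes its speed limit or range.

ROBOT

A 7-joint arm with a two-finger parallel gripper is mounted at the origin on a cart in front of the work surface, level with it; the furniture and walls round the work are solid. World frame = base frame: x ahead of the robot, y to its left, z up, the work surface at z = 0. Lengths are in m, angles in rad, forces in N, time in s.
With the tool pointing down it reaches from about 0.35 to 0.9 m from the base axis. Payload 8.1 kg.
Tool frame: the origin (TCP) lies on the centre line of the jaws, within the pads' length; the fingertips stand arm.tcp_to_tips ahead of it and the grasp point (between the pads) lies 6 mm ahead of it (arm.tcp_to_tips is the distance from the TCP to the fingertips, in m); z points along the fingers, y is the line along which they close (so a half turn about z gives the same grasp; the last joint's range is limited). The gripper opens to 85 mm and grips with 20 to 120 N. Pads are 22 mm wide; open, the fingers measure 114 mm over their backs; the gripper's body (76 mm by 85 mm) begins 54 mm behind the grasp point. The pads swing forward as they close: fully open they stand 13 mm farther back than shut.
Start: joints at [-1.238, 0.434, 0.025, 1.573, -0.012, 1.134, -0.075], TCP at [0.264, 0.567, 0.256] pointing down, gripper open.
Joint ranges: [-2.62, 2.62], [-0.44, 2.09], [-1.27, 1.32], [0.08, 2.57], [-1.32, 4.46], [0.12, 2], [-2.74, 2.74]. Speed limits (rad/s): [2.22, 2.22, 3.01, 3.01, 3.14, 3.14, 3.14].

INTERFACE

Orientations are given as a unit quaternion [x, y, z, w].
In Python, from plant import arm gives the robot as it stands.
- The arm moves only by the tool step_arm, never from a script. Its arguments are lists of equal length, an entry for each row: "delta_rot": the turn, a rotation vector about the tool's x, y, z in rad, a list of three; "xyz": the shift along the tool's x, y, z in mm, a list of three; "grip": the closure in counts, from 0 (fully open) to 255 (shut). In form: {"delta_rot": [[wx, wy, wz], ...], "xyz": [[tx, ty, tz], ...], "grip": [grip, ...]}. A call has exactly 8 rows; each row shifts and turns the commanded pose from where the row before left it, along the tool's axes as they then stand; what a row does not reach is not made up. A row lasts 1/10 s, in which the tool goes at most 50 mm and 8.59 degrees, less where a joint would pass 70% of its speed; a pose out of reach is approached as far as the arm can. A call with a gripper value outside its range is refused whole. The fingers move at their own pace and stop on an object; "grip_force" is the grip in N (left out, the last holds). Time passes only in rows, so rows that do not move let the fingers close, or fill a call up. It gives the time, the measured TCP pose, the force, the opening and the grip force at its end, in the units of the state.
- arm.observe(): the state, without advancing time (a new reading comes with each control period).
- arm.get_image(name): name is "side" or "top"; returns a dict with "color" (420x560x3 uint8, red, green, blue), "mtx" (3x3 intrinsics, pixels), "k1" (the pictures are not rectified: a ray, as slopes to the right and down, at radius r is drawn at 1 + k1 r^2 times it, then the intrinsics apply), "world_to_cam" (4x4, takes a point from world to camera coordinates). Camera axes: x right, y up, looking along -z (the intrinsics and any distortion apply to the point x, -y, -z); pixel columns grow to the right and rows downward; lengths in m; the calibration is good to about 2 mm. A picture is of the moment at which its call begins. There is no depth.
- arm.close_job(): hands the job in; it is judged then, once.
The state is a dict: "time": time; "joint_pos": joint angles; "joint_vel": joint speeds; "joint_torque": joint torques, N m; "tcp_pos": TCP position; "tcp_rot": TCP orientation; "force": force on the tool from outside, world axes, zero at the start; "moment": the same for the moment, N m; "gripper_width": finger opening in m; "grip_force": force on a finger pad.
Only numpy, scipy, OpenCV 4.12 (cv2) and the standard library are available. Lean on these libraries where they do the work, as an engineer would, in place of code of your own. Each camera call takes 0.05 s, during which the arm holds its last target. There are 200 camera calls.

## Working session

There is one attempt and no reset: what is moved stays moved. The work goes in short steps, Python scripts to look and compute and a tool call to move; the robot and the scene stay as the last step left them, time stands still between calls to the robot, and variables do not carry over. Pictures are saved under pics/ and viewed, at most 10 in all, crops included, and the job is handed in when it is done.

Besides the shell and the picture viewer there is one more tool, called after "Emit:" by a JSON object that holds its "fn" and its "kwargs". step_arm: Moves the arm, as the interface text tells. Its arguments: {"type":"object","properties":{"delta_rot":{"type":"array","items":{"type":"array","items":{"type":"number"}}},"xyz":{"type":"array","items":{"type":"array","items":{"type":"number"}}},"grip":{"type":"array","items":{"type":"number"}},"grip_force":{"type":"number"}},"required":["delta_rot","xyz","grip"]}

```bash
mkdir -p pics; ls; python3 - <<'E'
from plant import arm
import cv2,numpy as np,pickle
o=arm.observe()
for k,v in o.items(): print(k,np.round(v,4))
print(arm.tcp_to_tips)
for n in("side","top"):
    im=arm.get_image(n); pickle.dump(im,open(f"{n}0.pkl","wb"))
    print(n,im["mtx"].tolist(),im["k1"],np.round(im["world_to_cam"],4).tolist())
    cv2.imwrite(f"pics/{n}0.png",im["color"][:,:,::-1])
E
```

```text
pics
time 0.0
joint_pos [-1.2376  0.4352  0.025   1.5741 -0.0116  1.134  -0.0751]
joint_vel [-0.0011  0.0006  0.0004  0.0006  0.0003  0.0021  0.0018]
joint_torque [-1.00000e-04 -6.70469e+01  1.02460e+00 -3.16213e+01  1.55000e-02
  1.20000e-02  0.00000e+00]
tcp_pos [0.2637 0.5661 0.2555]
tcp_rot [ 2.162e-01  9.763e-01 -8.000e-04 -1.000e-04]
force [ 0.8711 -0.4782  0.4759]
moment [-0.0057 -0.0711 -0.0014]
grip_force 0.0
gripper_width 0.0854
0.025
side [[454.085051399224, 0.0, 274.93936014542146], [0.0, 454.085051399224, 214.17963691007012], [0.0, 0.0, 1.0]] -0.09084470887822886 [[0.9931, -0.1173, -0.0034, -0.501], [0.0699, 0.5682, 0.8199, -0.0932], [-0.0942, -0.8145, 0.5725, -1.0868], [0.0, 0.0, 0.0, 1.0]]
top [[446.30709840758163, 0.0, 281.1801259811662], [0.0, 446.30709840758163, 201.01866965805488], [0.0, 0.0, 1.0]] -0.08944600364511368 [[0.0193, -0.9998, 0.0016, -0.0615], [0.9936, 0.0194, 0.111, -0.5131], [-0.111, -0.0006, 0.9938, -1.1174], [0.0, 0.0, 0.0, 1.0]]
```

View pics/top0.png

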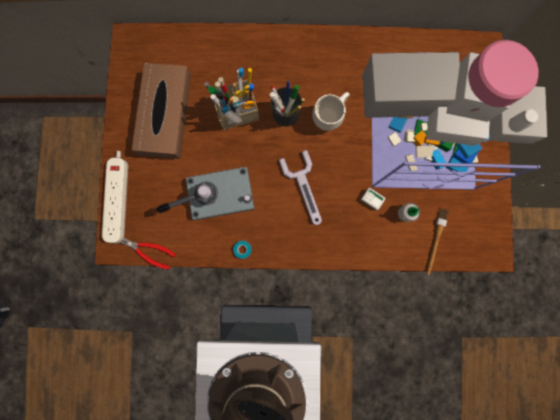

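View pics/side0.png

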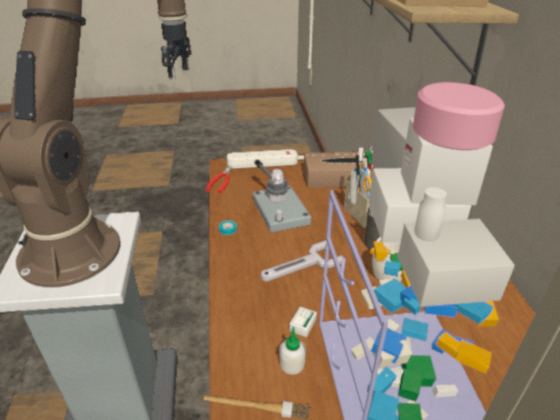

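The top view shows the stand with its stud at about (204,192), the pin at (247,199) and the lever tip at (160,208). The spanner's jaw is at about (297,165) and its handle end at (317,220). I'll measure these next.

```bash
cat > h.py <<'E'
import numpy as np,cv2,pickle
def ray(im,uv):
    K=np.array(im["mtx"]);k=im["k1"];d=(np.atleast_2d(uv).astype(float)-K[:2,2])/[K[0,0],K[1,1]]
    s=d.copy()
    for _ in range(20): s=d/(1+k*(s**2).sum(1,keepdims=True))
    W=np.array(im["world_to_cam"]);R=W[:3,:3];c=-R.T@W[:3,3]
    return c,np.c_[s[:,0],-s[:,1],-np.ones(len(s))]@R
def toz(im,uv,z):
    c,r=ray(im,uv); return (c+r*((z-c[2])/r[:,2])[:,None])[:,:2]
def proj(im,p):
    W=np.array(im["world_to_cam"]);q=np.atleast_2d(p)@W[:3,:3].T+W[:3,3]
    s=np.c_[q[:,0],-q[:,1]]/-q[:,2:];s=s*(1+im["k1"]*(s**2).sum(1,keepdims=True))
    K=np.array(im["mtx"]);return s*[K[0,0],K[1,1]]+K[:2,2]
def tri(ims,uvs):
    A=np.zeros((3,3));b=np.zeros(3)
    for im,uv in zip(ims,uvs):
        c,r=ray(im,uv);r=r[0]/np.linalg.norm(r[0]);P=np.eye(3)-np.outer(r,r);A+=P;b+=P@c
    return np.linalg.solve(A,b)
E
python3 - <<'E'
import pickle,cv2,numpy as np
t=pickle.load(open("top0.pkl","rb"))["color"][:,:,::-1];s=pickle.load(open("side0.pkl","rb"))["color"][:,:,::-1]
cv2.imwrite("pics/c1.png",cv2.resize(t[140:260,150:330],None,fx=4.4,fy=4.4,interpolation=cv2.INTER_CUBIC))
cv2.imwrite("pics/c2.png",cv2.resize(s[140:290,200:350],None,fx=4,fy=4,interpolation=cv2.INTER_CUBIC))
hsv=cv2.cvtColor(np.ascontiguousarray(t),cv2.COLOR_BGR2HSV)
for uv in [(197,210),(230,185),(297,177),(310,205),(284,165),(307,157),(204,191),(175,204),(247,198)]: print(uv,hsv[uv[1],uv[0]])
E
```

```text
(197, 210) [ 85  12 126]
(230, 185) [ 80  12 131]
(297, 177) [171  23 155]
(310, 205) [160   9  86]
(284, 165) [172  20 192]
(307, 157) [172  20 193]
(204, 191) [173  21 195]
(175, 204) [ 0 11 68]
(247, 198) [169  21 196]
```

View pics/c1.png

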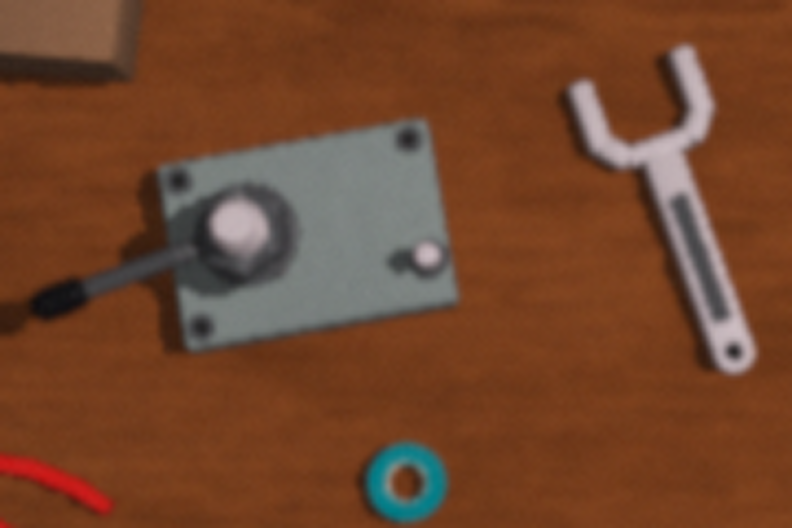

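View pics/c2.png

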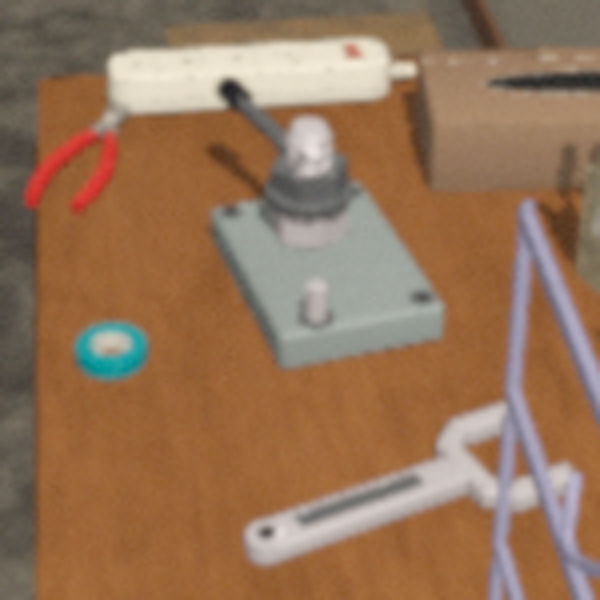

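The crops are clear. The block, stud, pin, lever and spanner are all unobstructed, and the spanner's handle points away from the rack. Next I'll fit the poses.

```bash
cat > m.py <<'E'
from h import *
def blob(m,box):
    x0,y0,x1,y1=box;z=np.zeros(m.shape,np.uint8);z[y0:y1,x0:x1]=m[y0:y1,x0:x1]
    c,_=cv2.findContours(z,cv2.RETR_EXTERNAL,cv2.CHAIN_APPROX_NONE);return max(c,key=cv2.contourArea)
def masks(im):
    h=cv2.cvtColor(cv2.cvtColor(im["color"],cv2.COLOR_RGB2BGR),cv2.COLOR_BGR2HSV).astype(int)
    pale=((h[...,1]<50)&(h[...,2]>135)&(h[...,0]>140)).astype(np.uint8)
    blk=((h[...,1]<40)&(h[...,2]>95)&(h[...,0]>60)&(h[...,0]<110)).astype(np.uint8)
    return pale,blk
E
python3 - <<'E'
from m import *
t=pickle.load(open("top0.pkl","rb"));s=pickle.load(open("side0.pkl","rb"))
p,b=masks(t)
# block
c=blob(cv2.morphologyEx(b,cv2.MORPH_CLOSE,np.ones((3,3))),(180,160,262,228));w=toz(t,c[:,0],.028)
r=cv2.minAreaRect((w*1000).astype(np.float32));print("block mm",r)
B=cv2.boxPoints(r)/1000;print(np.round(B,4).tolist())
# pin, stud tops (shadow-free pale)
for n,bx,z in(("pin",(240,190,256,206),.054),("stud",(190,175,222,206),.11)):
    c=blob(p,bx);m=cv2.moments(c);print(n,m["m00"],toz(t,[m["m10"]/m["m00"],m["m01"]/m["m00"]],z))
# spanner
c=blob(p,(270,140,330,232));w=toz(t,c[:,0],.014);r=cv2.minAreaRect((w*1000).astype(np.float32));print("spanner",r,np.round(cv2.boxPoints(r),1).tolist())
lo=w[w[:,0]<w[:,0].min()+.11]
# handle centreline: side view too
hm=cv2.minAreaRect((lo*1000).astype(np.float32));print("handle",hm)
ps,_=masks(s)
# side: handle end / all
cs=blob(((cv2.cvtColor(s["color"],cv2.COLOR_RGB2HSV)[...,1]<50)&(cv2.cvtColor(s["color"],cv2.COLOR_RGB2HSV)[...,2]>140)).astype(np.uint8),(255,235,322,285));ws=toz(s,cs[:,0],.014);ls=ws[ws[:,0]<ws[:,0].min()+.11]
print("side handle",cv2.minAreaRect((ls*1000).astype(np.float32)))
# lever tip
c1=lambda u,v:(150+u/4.4,140+v/4.4); c2=lambda u,v:(200+u/4,140+v/4)
print("knob far end",tri([t,s],[c1(36,304),c2(230,85)]),"knob near",tri([t,s],[c1(82,288),c2(247,100)]))
print("knob z82",toz(t,[c1(36,304),c1(82,288),c1(190,253)],.082))
print("stud top",tri([t,s],[c1(236,216),c2(308,122)]),toz(t,c1(236,216),.11))
print("pin tri",tri([t,s],[c1(427,254),c2(315,283)]))
print("tissue box corner bottom",toz(t,c1(130,78),0),"top back",tri([t,s],[(187,68),(372,160)]))
E
```

```text
block mm ((532.072509765625, 108.68814086914062), (105.8634033203125, 156.1280975341797), 11.48557186126709)
[[0.46470001339912415, 0.1746000051498413], [0.49570000171661377, 0.02160000056028366], [0.5995000004768372, 0.04270000010728836], [0.5684000253677368, 0.195700004696846]]
pin 15.0 [[0.51982608 0.03484588]]
stud 93.5 [[0.5262528  0.13334898]]
spanner ((548.3438720703125, -112.46255493164062), (189.4833526611328, 74.99617767333984), 19.901138305664062) [[446.5, -109.5], [472.0, -180.0], [650.2000122070312, -115.5], [624.7000122070312, -45.0]]
handle ((516.3885498046875, -125.25654602050781), (120.71717834472656, 20.70501708984375), 20.45001220703125)
side handle ((513.3478393554688, -132.29476928710938), (123.33747863769531, 33.61247253417969), 20.824159622192383)
knob far end [0.4833764  0.2502415  0.08238595] knob near [0.49292786 0.22433288 0.08368599]
knob z82 [[0.48235424 0.25035693]
 [0.49185215 0.22477819]
 [0.51269658 0.16480563]]
stud top [0.52785891 0.13406905 0.1146319 ] [[0.53023058 0.13484197]]
pin tri [0.51802486 0.03422086 0.05617092]
tissue box corner bottom [[0.62856827 0.22256169]] top back [0.81880748 0.19299694 0.10164253]
```

Emit:
{"fn": "step_arm", "kwargs": {"delta_rot": [[0,0,0],[0,0,0],[0,0,0],[0,0,0],[0,0,0],[0,0,0],[0,0,0],[0,0,0]], "xyz": [[-31.5,-33.5,0],[-31.5,-33.5,0],[-31.5,-33.5,0],[-31.5,-33.5,0],[-31.5,-33.5,0],[-31.5,-33.5,0],[-31.5,-33.5,0],[-31.5,-33.5,0]], "grip": [60,60,60,60,60,60,60,60], "grip_force": 120}}

```text
time: 0.9
tcp_pos: [0.3792, 0.2153, 0.2562]
tcp_rot: [0.216, 0.976, 0.0, -0.0]
force: [0.9, 0.0, -0.2]
gripper_width: 0.0652
grip_force: 0.0
```

Emit:
{"fn": "step_arm", "kwargs": {"delta_rot": [[0,0,0],[0,0,0],[0,0,0],[0,0,0],[0,0,0],[0,0,0],[0,0,0],[0,0,0]], "xyz": [[-31.5,-33.5,0],[-31.5,-33.5,0],[-31.5,-33.5,0],[-31.5,-33.5,0],[-31.5,-33.5,0],[-31.5,-33.5,0],[-31.5,-33.5,0],[-31.5,-33.5,0]], "grip": [60,60,60,60,60,60,60,60]}}

```text
time: 1.7
tcp_pos: [0.4946, -0.1338, 0.2562]
tcp_rot: [0.216, 0.976, 0.0, -0.0]
force: [1.6, 1.2, -0.9]
gripper_width: 0.0653
grip_force: 0.0
```

Emit:
{"fn": "step_arm", "kwargs": {"delta_rot": [[0,0,0.147],[0,0,0.147],[0,0,0.147],[0,0,0.147],[0,0,0.147],[0,0,0.147],[0,0,0.147],[0,0,0.147]], "xyz": [[0,0,0],[0,0,0],[0,0,0],[0,0,0],[0,0,0],[0,0,0],[0,0,0],[0,0,0]], "grip": [60,60,60,60,60,60,60,60]}}

```text
time: 2.5
tcp_pos: [0.4942, -0.132, 0.2561]
tcp_rot: [0.724, 0.69, -0.0, -0.0]
force: [-0.3, 0.6, 0.3]
gripper_width: 0.0656
grip_force: 0.0
```

Emit:
{"fn": "step_arm", "kwargs": {"delta_rot": [[0,0,0.147],[0,0,0.147],[0,0,0.147],[0,0,0.147],[0,0,0.147],[0,0,0.147],[0,0,0.147],[0,0,0.147]], "xyz": [[0,0,0],[0,0,0],[0,0,0],[0,0,0],[0,0,0],[0,0,0],[0,0,0],[0,0,0]], "grip": [60,60,60,60,60,60,60,60]}}

```text
time: 3.3
tcp_pos: [0.4942, -0.1319, 0.2561]
tcp_rot: [0.985, 0.173, -0.0, -0.0]
force: [-1.2, 0.2, -0.7]
gripper_width: 0.0654
grip_force: 0.0
```

Emit:
{"fn": "step_arm", "kwargs": {"delta_rot": [[0,0,0],[0,0,0],[0,0,0],[0,0,0],[0,0,0],[0,0,0],[0,0,0],[0,0,0]], "xyz": [[0,0,40],[0,0,40],[0,0,40],[0,0,40],[0,0,30],[0,0,20],[0,0,18],[0,0,0]], "grip": [60,60,60,60,60,60,60,60]}}

```text
time: 4.1
tcp_pos: [0.4929, -0.1317, 0.0263]
tcp_rot: [0.984, 0.176, -0.002, -0.001]
force: [0.8, 0.4, -0.6]
gripper_width: 0.0654
grip_force: 0.0
```

Emit:
{"fn": "step_arm", "kwargs": {"delta_rot": [[0,0,0],[0,0,0],[0,0,0],[0,0,0],[0,0,0],[0,0,0],[0,0,0],[0,0,0]], "xyz": [[0,0,0],[0,0,0],[0,0,0],[0,0,0],[0,0,0],[0,0,0],[0,0,0],[0,0,0]], "grip": [255,255,255,255,255,255,255,255], "grip_force": 120}}

```text
time: 4.9
tcp_pos: [0.4951, -0.1322, 0.0298]
tcp_rot: [0.984, 0.176, 0.001, -0.0]
force: [-3.2, 1.3, 12.9]
gripper_width: 0.0201
grip_force: 117.8
```

Emit:
{"fn": "step_arm", "kwargs": {"delta_rot": [[0,0,0],[0,0,0],[0,0,0],[0,0,0],[0,0,0],[0,0,0],[0,0,0],[0,0,0]], "xyz": [[0,0,-5],[0,0,-10],[0,0,-15],[0,0,-20],[0,0,-20],[0,0,-20],[0,0,-10],[0,0,0]], "grip": [255,255,255,255,255,255,255,255]}}

```text
time: 5.7
tcp_pos: [0.4953, -0.1322, 0.1299]
tcp_rot: [0.984, 0.176, 0.001, 0.0]
force: [1.2, 0.3, -1.9]
gripper_width: 0.0204
grip_force: 118.3
```

```bash
python3 - <<'E'
from plant import arm
from m import *
for n in("side","top"):
    im=arm.get_image(n); pickle.dump(im,open(f"{n}1.pkl","wb"))
t=cv2.resize(pickle.load(open("top1.pkl","rb"))["color"][130:260,180:330],None,fx=2.6,fy=2.6,interpolation=2)
s=cv2.resize(pickle.load(open("side1.pkl","rb"))["color"][140:290,200:360],None,fx=2.25,fy=2.253,interpolation=2)[:338]
cv2.imwrite("pics/g1.png",np.hstack([t,s[:338]])[:,:,::-1] if t.shape[0]==s.shape[0] else s[:,:,::-1])
o=arm.observe();print(o["tcp_pos"],o["tcp_rot"],o["gripper_width"],o["force"],o["moment"])
E
```

```text
[ 0.49430648 -0.13172646  0.1281787 ] [ 9.84362803e-01  1.76152886e-01  5.07374113e-05 -1.74431023e-04] 0.019947673487098704 [-0.35996986  0.04697227 -2.16663971] [-0.07115752  0.18223134 -0.02236536]
```

View pics/g1.png

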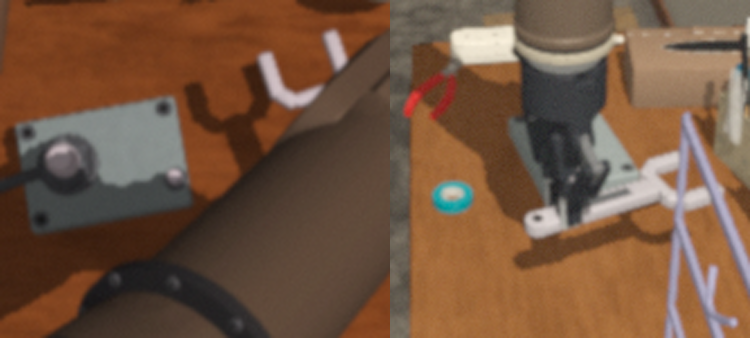

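The spanner is held level. The top view shows the prong tips at about (282,151) and (307,143). I'll check the droop and the jaw position relative to the TCP.

```bash
python3 - <<'E'
from m import *
t=pickle.load(open("top1.pkl","rb"));s=pickle.load(open("side1.pkl","rb"))
a=(180+265/2.6,130+55/2.6);b=(180+331/2.6,130+33/2.6);bs=(200+(720-390)/2.25,140+190/2.25)
print("right tip tri",tri([t,s],[b,bs]))
for z in(.10,.112):print(z,toz(t,[a,b],z))
p=np.array([.4943,-.1317]);al=np.deg2rad(2*np.rad2deg(np.arctan2(.17615,.98436))-90+90);u=np.array([np.cos(al),np.sin(al)]);n=np.array([-u[1],u[0]])
print(np.rad2deg(al),"exp tips",p+u*.156+n*.032,p+u*.156-n*.032)
# handle end in side view
e=(200+(540-390)/2.25,140+222/2.25);print("handle end @.112",toz(s,e,.112),"exp",p-u*.039)
E
```

```text
right tip tri [ 0.64955462 -0.11231351  0.10852271]
0.1 [[ 0.62863979 -0.05101248]
 [ 0.65104784 -0.11271499]]
0.112 [[ 0.62592364 -0.05102581]
 [ 0.64807979 -0.1120347 ]]
20.29124322584491 exp tips [ 0.62952159 -0.04758626] [ 0.6517163  -0.10761454]
handle end @.112 [[ 0.47031733 -0.14547119]] exp [ 0.45772026 -0.1452249 ]
```

Emit:
{"fn": "step_arm", "kwargs": {"delta_rot": [[0,0,-0.14],[0,0,-0.14],[0,0,-0.14],[0,0,-0.14],[0,0,-0.14],[0,0,-0.14],[0,0,-0.14],[0,0,-0.14]], "xyz": [[0,0,0],[0,0,0],[0,0,0],[0,0,0],[0,0,0],[0,0,0],[0,0,0],[0,0,0]], "grip": [255,255,255,255,255,255,255,255]}}

```text
time: 6.6
tcp_pos: [0.4938, -0.132, 0.1273]
tcp_rot: [0.739, 0.674, -0.001, -0.001]
force: [0.3, 0.4, -2.3]
gripper_width: 0.02
grip_force: 118.3
```

Emit:
{"fn": "step_arm", "kwargs": {"delta_rot": [[0,0,-0.14],[0,0,-0.14],[0,0,-0.017],[0,0,0],[0,0,0],[0,0,0],[0,0,0],[0,0,0]], "xyz": [[0,0,0],[0,0,0],[0,0,0],[19,21,0],[19,21,0],[19,21,0],[19,21,0],[0,0,0]], "grip": [255,255,255,255,255,255,255,255]}}

```text
time: 7.4
tcp_pos: [0.5636, -0.0364, 0.1274]
tcp_rot: [0.632, 0.775, 0.001, -0.0]
force: [-0.5, 0.7, -1.8]
gripper_width: 0.0202
grip_force: 118.3
```

Emit:
{"fn": "step_arm", "kwargs": {"delta_rot": [[0,0,0],[0,0,0],[0,0,0],[0,0,0],[0,0,0],[0,0,0],[0,0,0],[0,0,0]], "xyz": [[0,0,0],[0,0,0],[0,0,0],[0,0,0],[0,0,0],[0,0,0],[0,0,0],[0,0,0]], "grip": [255,255,255,255,255,255,255,255]}}

```text
time: 8.2
tcp_pos: [0.5617, -0.0409, 0.1284]
tcp_rot: [0.633, 0.774, 0.0, 0.0]
force: [1.2, -0.1, -2.3]
gripper_width: 0.0202
grip_force: 118.3
```

```bash
python3 - <<'E'
from plant import arm
from m import *
for n in("side","top"):
    im=arm.get_image(n); pickle.dump(im,open(f"{n}2.pkl","wb"))
t=cv2.resize(pickle.load(open("top2.pkl","rb"))["color"][150:240,170:300],None,fx=3,fy=3,interpolation=2)
s=cv2.resize(pickle.load(open("side2.pkl","rb"))["color"][150:240,230:360],None,fx=3,fy=3,interpolation=2)
cv2.imwrite("pics/g2.png",np.hstack([t,s])[:,:,::-1])
o=arm.observe();print(o["tcp_pos"],o["tcp_rot"],o["gripper_width"],o["force"],o["moment"],o["joint_pos"])
E
```

```text
[ 0.5616783  -0.04091606  0.12831058] [6.33012920e-01 7.74141229e-01 2.56899514e-05 1.50137897e-05] 0.020154132717039638 [-0.75271278 -0.24706459 -1.61205297] [-0.15609266 -0.00427659  0.00989783] [-0.33027631  0.49783443  0.43051285  1.89688835 -0.27994834  0.80574055
  0.44969392]
```

View pics/g2.png

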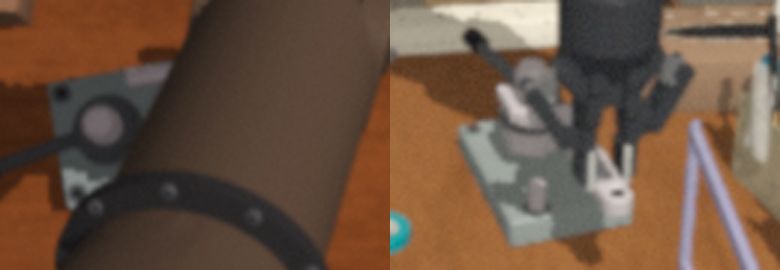

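The top view shows only the +x prong, with its tip at about px (212,176). The side view shows the -x prong tip at about px (267,179), with the handle under the fingers. I'll compare both with the expected positions.

```bash
python3 - <<'E'
from m import *
t=pickle.load(open("top2.pkl","rb"));s=pickle.load(open("side2.pkl","rb"))
for z in (.108,.112):
  print(z,"right tip(top)",toz(t,[(170+127/3,150+77/3)],z),"left tip(side)",toz(s,[(230+108/3,150+90/3)],z))
print("proj exp R",proj(t,[.562,.1184,.112]),"L",proj(s,[.4993,.1056,.112]))
p,_=masks(t);c=blob(p,(205,165,232,190))[:,0];print(np.round(toz(t,c,.112),4).tolist(),c.tolist())
sc=s["color"][165:225:2,255:300:2];hs=cv2.cvtColor(s["color"],cv2.COLOR_RGB2HSV)
m=((hs[...,1]<45)&(hs[...,2]>165)).astype(np.uint8);c=blob(m,(255,170,285,196))[:,0];print(c.tolist())
st=toz(s,c,.112);print(np.round(st,3).tolist())
E
```

```text
0.108 right tip(top) [[0.56352385 0.11544892]] left tip(side) [[0.4938533  0.10027558]]
0.112 right tip(top) [[0.56285747 0.11481598]] left tip(side) [[0.49322729 0.09354308]]
proj exp R [[210.83344212 175.99270036]] L [[267.8939235  177.45270505]]Traceback (most recent call last):
  File "<stdin>", line 6, in <module>
  File "m.py", line 4, in blob
    c,_=cv2.findContours(z,cv2.RETR_EXTERNAL,cv2.CHAIN_APPROX_NONE);return max(c,key=cv2.contourArea)
                                                                           ~~~^^^^^^^^^^^^^^^^^^^^^^^
ValueError: max() iterable argument is empty
```

Emit:
{"fn": "step_arm", "kwargs": {"delta_rot": [[0,0,0],[0,0,0],[0,0,0],[0,0,0],[0,0,0],[0,0,0],[0,0,0],[0,0,0]], "xyz": [[0,0,15],[0,0,15],[0,0,15],[0,0,10],[0,0,5],[0,0,3],[0,0,2],[0,0,0]], "grip": [255,255,255,255,255,255,255,255]}}

```text
time: 9.1
tcp_pos: [0.5618, -0.0409, 0.0635]
tcp_rot: [0.633, 0.774, 0.0, 0.0]
force: [0.5, 1.5, -1.5]
gripper_width: 0.0204
grip_force: 118.4
```

Emit:
{"fn": "step_arm", "kwargs": {"delta_rot": [[0,0,0],[0,0,0],[0,0,0],[0,0,0],[0,0,0],[0,0,0],[0,0,0],[0,0,0]], "xyz": [[0,0,1],[0,0,1],[0,0,1],[0,0,1],[0,0,0],[0,0,0],[0,0,0],[0,0,0]], "grip": [255,255,255,255,255,255,255,255]}}

```text
time: 9.9
tcp_pos: [0.5617, -0.0409, 0.0593]
tcp_rot: [0.633, 0.774, 0.0, -0.0]
force: [-0.1, -0.6, -0.3]
gripper_width: 0.0203
grip_force: 118.4
```

```bash
python3 - <<'E'
from plant import arm
from m import *
o=arm.observe();print(o["tcp_pos"],o["tcp_rot"],o["force"],o["moment"])
for n in("side","top"):
    im=arm.get_image(n); pickle.dump(im,open(f"{n}3.pkl","wb"))
t=cv2.resize(pickle.load(open("top3.pkl","rb"))["color"][150:240,170:270],None,fx=4,fy=4,interpolation=2)
s=cv2.resize(pickle.load(open("side3.pkl","rb"))["color"][160:250,240:340],None,fx=4,fy=4,interpolation=2)
cv2.imwrite("pics/g3.png",np.hstack([t,s])[:,:,::-1])
o=arm.observe();print(o["force"],o["moment"])
E
```

```text
[ 0.5616616  -0.04093392  0.05932759] [ 6.33027880e-01  7.74128996e-01  1.54193885e-05 -5.57622720e-06] [-0.09207916 -0.6016764  -0.30707524] [-0.14006648 -0.01948254  0.06066731]
[-0.25659311  0.10771344 -2.66758131] [-0.09878948 -0.06503335 -0.02999174]
```

View pics/g3.png

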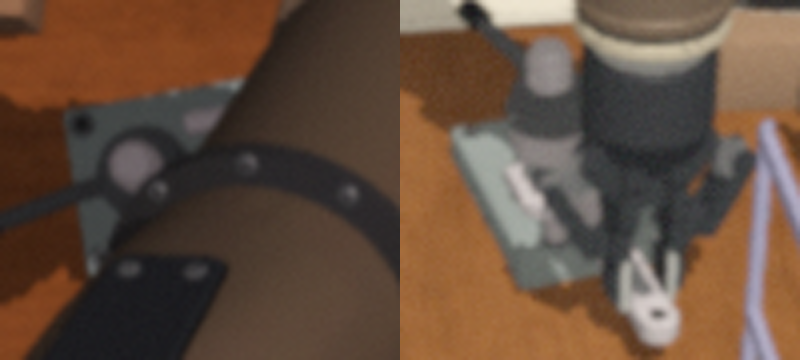

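The head is down between the nut and the pin. The -x prong, at about (515,180) in the side crop, is beside the nut on its outer side. I'll slide it on.

Emit:
{"fn": "step_arm", "kwargs": {"delta_rot": [[0,0,0],[0,0,0],[0,0,0],[0,0,0],[0,0,0],[0,0,0],[0,0,0],[0,0,0]], "xyz": [[4,0,0],[4,0,0],[4,0,0],[4,0,0],[4,0,0],[4,0,0],[0,0,0],[0,0,0]], "grip": [255,255,255,255,255,255,255,255]}}

```text
time: 10.8
tcp_pos: [0.5569, -0.0173, 0.0593]
tcp_rot: [0.633, 0.774, 0.0, 0.0]
force: [0.2, -0.6, -1.9]
gripper_width: 0.02
grip_force: 118.3
```

Emit:
{"fn": "step_arm", "kwargs": {"delta_rot": [[0,0,0],[0,0,0],[0,0,0],[0,0,0],[0,0,0],[0,0,0],[0,0,0],[0,0,0]], "xyz": [[3,0,0],[3,0,0],[3,0,0],[3,0,0],[3,0,0],[0,0,0],[0,0,0],[0,0,0]], "grip": [255,255,255,255,255,255,255,255]}}

```text
time: 11.6
tcp_pos: [0.5539, -0.0028, 0.0593]
tcp_rot: [0.633, 0.774, -0.0, 0.0]
force: [-0.1, -0.7, -2.7]
gripper_width: 0.0204
grip_force: 118.3
```

Emit:
{"fn": "step_arm", "kwargs": {"delta_rot": [[0,0,0],[0,0,0],[0,0,0],[0,0,0],[0,0,0],[0,0,0],[0,0,0],[0,0,0]], "xyz": [[1,0,0],[1,0,0],[1,0,0],[1,0,0],[0,0,0],[0,0,0],[0,0,0],[0,0,0]], "grip": [255,255,255,255,255,255,255,255]}}

```text
time: 12.4
tcp_pos: [0.5531, 0.0012, 0.0593]
tcp_rot: [0.633, 0.774, 0.0, 0.0]
force: [0.1, -0.1, -2.1]
gripper_width: 0.02
grip_force: 118.3
```

Emit:
{"fn": "step_arm", "kwargs": {"delta_rot": [[0,0,0],[0,0,0],[0,0,0],[0,0,0],[0,0,0],[0,0,0],[0,0,0],[0,0,0]], "xyz": [[1,0,0],[1,0,0],[0,0,0],[0,0,0],[0,0,0],[0,0,0],[0,0,0],[0,0,0]], "grip": [255,255,255,255,255,255,255,255]}}

```text
time: 13.2
tcp_pos: [0.5527, 0.0032, 0.0593]
tcp_rot: [0.633, 0.774, 0.0, -0.0]
force: [-0.4, 0.7, -2.2]
gripper_width: 0.02
grip_force: 118.3
```

Emit:
{"fn": "step_arm", "kwargs": {"delta_rot": [[0,0,0],[0,0,0],[0,0,0],[0,0,0],[0,0,0],[0,0,0],[0,0,0],[0,0,0]], "xyz": [[1,0,0],[1,0,0],[0,0,0],[0,0,0],[0,0,0],[0,0,0],[0,0,0],[0,0,0]], "grip": [255,255,255,255,255,255,255,255]}}

```text
time: 14.0
tcp_pos: [0.5524, 0.005, 0.0593]
tcp_rot: [0.633, 0.774, 0.0, 0.0]
force: [-0.1, -1.5, -1.6]
gripper_width: 0.0202
grip_force: 118.4
```

Emit:
{"fn": "step_arm", "kwargs": {"delta_rot": [[0,0,0],[0,0,0],[0,0,0],[0,0,0],[0,0,0],[0,0,0],[0,0,0],[0,0,0]], "xyz": [[1,0,0],[1,0,0],[0,0,0],[0,0,0],[0,0,0],[0,0,0],[0,0,0],[0,0,0]], "grip": [255,255,255,255,255,255,255,255]}}

```text
time: 14.8
tcp_pos: [0.5522, 0.0053, 0.0594]
tcp_rot: [0.634, 0.774, -0.0, 0.001]
force: [1.5, -7.2, -1.0]
gripper_width: 0.0201
grip_force: 118.4
```

```bash
python3 - <<'E'
from plant import arm
from m import *
o=arm.observe();print(o["tcp_pos"],o["force"],o["moment"])
s=arm.get_image("side");pickle.dump(s,open("side4.pkl","wb"))
tcp=np.array(o["tcp_pos"]);s3=pickle.load(open("side3.pkl","rb"))
hm=lambda im:((lambda h:((h[...,1]<45)&(h[...,2]>150)))(cv2.cvtColor(im["color"],cv2.COLOR_RGB2HSV))).astype(np.uint8)
for im,bx in((s3,(262,196,280,220)),(s,(262,180,280,215))):
    c=blob(hm(im),bx)[:,0];w=toz(im,c,.042);print(len(c),c.min(0),c.max(0),w.min(0),w.max(0))
E
```

```text
[0.55223458 0.00527911 0.05944868] [ 1.50892808 -7.19514961 -1.00725028] [-1.71286365 -0.18885158  0.07999962]
56 [262 196] [275 219] [0.47929135 0.02058833] [0.51234375 0.12928026]
43 [262 191] [270 210] [0.47972044 0.0617351 ] [0.50368103 0.15438028]
```

Contact came at the expected slide distance of about 47 mm, with the throat on the nut's corner. I'll back off 2 mm from it, set the spanner down and release.

Emit:
{"fn": "step_arm", "kwargs": {"delta_rot": [[0,0,0],[0,0,0],[0,0,0],[0,0,0],[0,0,0],[0,0,0],[0,0,0],[0,0,0]], "xyz": [[-2,0,0],[-2,0,0],[0,0,0.5],[0,0,0.5],[0,0,0.5],[0,0,0],[0,0,0],[0,0,0]], "grip": [255,255,255,255,255,255,255,255]}}

```text
time: 15.65
tcp_pos: [0.5528, 0.0035, 0.0579]
tcp_rot: [0.633, 0.774, 0.0, -0.0]
force: [-0.4, 0.7, 0.1]
gripper_width: 0.0201
grip_force: 118.6
```

Emit:
{"fn": "step_arm", "kwargs": {"delta_rot": [[0,0,0],[0,0,0],[0,0,0],[0,0,0],[0,0,0],[0,0,0],[0,0,0],[0,0,0]], "xyz": [[0,0,0],[0,0,0],[0,0,0],[0,0,0],[0,0,0],[0,0,0],[0,0,0],[0,0,0]], "grip": [60,60,60,60,60,60,60,60]}}

```text
time: 16.45
tcp_pos: [0.5527, 0.0032, 0.0578]
tcp_rot: [0.633, 0.774, 0.0, -0.0]
force: [-0.1, -0.0, 0.0]
gripper_width: 0.0656
grip_force: 0.0
```

Emit:
{"fn": "step_arm", "kwargs": {"delta_rot": [[0,0,0],[0,0,0],[0,0,0],[0,0,0],[0,0,0],[0,0,0],[0,0,0],[0,0,0]], "xyz": [[0,0,-10],[0,0,-20],[0,0,-30],[0,0,-40],[0,0,-40],[-30,0,-20],[-40,0,0],[-40,0,0]], "grip": [60,60,60,60,60,60,60,60]}}

```text
time: 17.25
tcp_pos: [0.5753, -0.1053, 0.2198]
tcp_rot: [0.632, 0.775, 0.001, 0.001]
force: [-0.1, 0.4, -0.7]
gripper_width: 0.065
grip_force: 0.0
```

Emit:
{"fn": "step_arm", "kwargs": {"delta_rot": [[0,0,0],[0,0,0],[0,0,0],[0,0,0],[0,0,0],[0,0,0],[0,0,0],[0,0,0]], "xyz": [[-35,-35,0],[-35,-35,0],[-35,-35,0],[-35,-35,0],[0,-40,0],[0,0,0],[0,0,0],[0,0,0]], "grip": [255,255,255,255,255,255,255,255]}}

```text
time: 18.05
tcp_pos: [0.427, -0.277, 0.2183]
tcp_rot: [0.633, 0.775, 0.0, 0.0]
force: [0.0, 0.2, -0.7]
gripper_width: 0.0
grip_force: 0.0
```

```bash
python3 - <<'E'
from plant import arm
from m import *
for n in("side","top"):
    im=arm.get_image(n); pickle.dump(im,open(f"{n}5.pkl","wb"))
t=cv2.resize(pickle.load(open("top5.pkl","rb"))["color"][150:240,150:270],None,fx=3.3,fy=3.3,interpolation=2)
s=cv2.resize(pickle.load(open("side5.pkl","rb"))["color"][150:240,230:350],None,fx=3.3,fy=3.3,interpolation=2)
cv2.imwrite("pics/g5.png",np.hstack([t,s])[:,:,::-1])
o=arm.observe();print(o["tcp_pos"],o["force"],o["moment"],o["joint_pos"])
E
```

```text
[ 0.42708789 -0.27685003  0.21796037] [-0.17652214 -0.29749987  0.45271605] [ 0.01953867 -0.00101641 -0.01084886] [ 0.02714138  0.30623428  0.56701557  1.93727223 -0.20021139  0.95285051
  0.89173489]
```

View pics/g5.png

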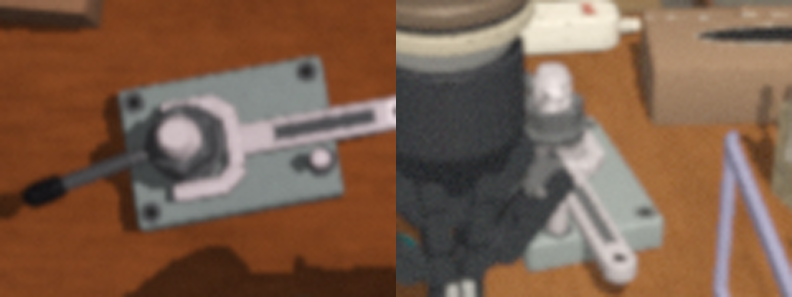

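The spanner is on the nut, lying flat, and its handle passes the pin at crop (320,160) on the +x side. The lever still points to about 111° in world axes. I'll move behind the lever next.

Emit:
{"fn": "step_arm", "kwargs": {"delta_rot": [[0,0,0],[0,0,0],[0,0,0],[0,0,0],[0,0,0],[0,0,0],[0,0,0],[0,0,0]], "xyz": [[46.6,12.1,0],[46.6,12.1,0],[46.6,12.1,0],[46.6,12.1,0],[46.6,12.1,0],[46.6,12.1,0],[46.6,12.1,0],[46.6,12.1,0]], "grip": [255,255,255,255,255,255,255,255]}}

```text
time: 18.95
tcp_pos: [0.4468, 0.11, 0.218]
tcp_rot: [0.632, 0.775, 0.0, 0.0]
force: [0.8, -0.3, -0.1]
gripper_width: -0.0001
grip_force: 0.0
```

Emit:
{"fn": "step_arm", "kwargs": {"delta_rot": [[0,0,0],[0,0,0],[0,0,-0.083],[0,0,-0.083],[0,0,0],[0,0,0],[0,0,0],[0,0,0]], "xyz": [[46.6,12.1,0],[46.6,12.1,0],[0,0,0],[0,0,0],[0,0,0],[0,0,0],[0,0,0],[0,0,0]], "grip": [255,255,255,255,255,255,255,255]}}

```text
time: 19.75
tcp_pos: [0.4521, 0.203, 0.2179]
tcp_rot: [0.567, 0.824, 0.0, 0.0]
force: [-0.1, -0.6, 0.2]
gripper_width: -0.0001
grip_force: 0.0
```

```bash
python3 - <<'E'
from plant import arm
o=arm.observe();print(o["tcp_pos"],o["tcp_rot"],o["force"],o["joint_pos"],o["gripper_width"])
E
```

```text
[0.45206705 0.20302828 0.21785652] [5.67294059e-01 8.23515299e-01 5.18044933e-05 1.04020325e-06] [-0.06829683 -0.61372474  0.18283303] [-0.76280981  0.26457117  0.2884216   1.95126197 -0.09241709  0.93816175
 -0.06480126] -9.692091977396882e-05
```

Next I'll lower behind the lever and approach it.

Emit:
{"fn": "step_arm", "kwargs": {"delta_rot": [[0,0,0],[0,0,0],[0,0,0],[0,0,0],[0,0,0],[0,0,0],[0,0,0],[0,0,0]], "xyz": [[0,0,30],[0,0,30],[0,0,30],[0,0,25],[0,0,12],[0,0,0],[0,6,0],[0,6,0]], "grip": [255,255,255,255,255,255,255,255]}}

```text
time: 20.55
tcp_pos: [0.4646, 0.2081, 0.0921]
tcp_rot: [0.567, 0.824, 0.001, 0.0]
force: [0.5, 0.1, 0.7]
gripper_width: 0.0002
grip_force: 0.0
```

Emit:
{"fn": "step_arm", "kwargs": {"delta_rot": [[0,0,0],[0,0,0],[0,0,0],[0,0,0],[0,0,0],[0,0,0],[0,0,0],[0,0,0]], "xyz": [[0,3,0],[0,3,0],[0,3,0],[0,3,0],[0,0,0],[0,0,0],[0,0,0],[0,0,0]], "grip": [255,255,255,255,255,255,255,255]}}

```text
time: 21.35
tcp_pos: [0.4743, 0.2118, 0.0908]
tcp_rot: [0.567, 0.824, 0.0, -0.0]
force: [-0.6, -0.7, -0.2]
gripper_width: 0.0001
grip_force: 0.0
```

```bash
python3 - <<'E'
from plant import arm
from m import *
o=arm.observe();print(o["tcp_pos"],o["tcp_rot"],o["force"])
for n in("side","top"):
    im=arm.get_image(n); pickle.dump(im,open(f"{n}6.pkl","wb"))
t=cv2.resize(pickle.load(open("top6.pkl","rb"))["color"][130:240,120:260],None,fx=2.8,fy=2.8,interpolation=2)
s=cv2.resize(pickle.load(open("side6.pkl","rb"))["color"][130:240,210:350],None,fx=2.8,fy=2.8,interpolation=2)
cv2.imwrite("pics/g6.png",np.hstack([t,s])[:,:,::-1])
E
```

```text
[0.47434592 0.21175052 0.09082993] [ 5.66654078e-01  8.23955796e-01  3.70952498e-05 -1.68498682e-05] [-0.59496092 -0.68903803 -0.24411085]
```

View pics/g6.png

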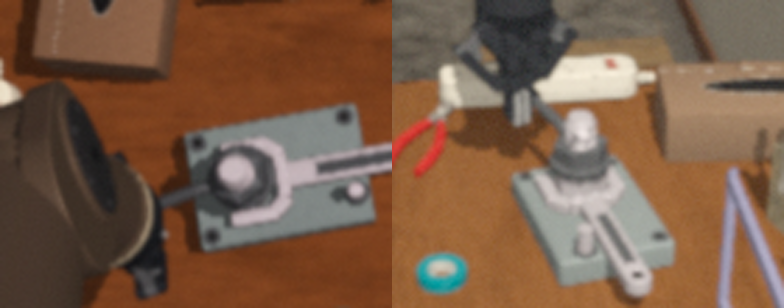

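The closed fingers sit just behind the lever and everything is undisturbed. I'll start the arc push.

Emit:
{"fn": "step_arm", "kwargs": {"delta_rot": [[0,0,0.05],[0,0,0.05],[0,0,0.05],[0,0,0.05],[0,0,0.05],[0,0,0.05],[0,0,0],[0,0,0]], "xyz": [[1.1,4.5,0],[1.1,4.5,0],[1.1,4.5,0],[1.1,4.5,0],[1.1,4.5,0],[1.1,4.5,0],[0,0,0],[0,0,0]], "grip": [255,255,255,255,255,255,255,255]}}

```text
time: 22.25
tcp_pos: [0.4987, 0.2244, 0.0907]
tcp_rot: [0.683, 0.731, -0.0, 0.0]
force: [-0.6, -1.5, -0.5]
gripper_width: -0.0
grip_force: 0.4
```

```bash
cat > f.py <<'E'
from plant import arm
import numpy as np,sys
n=int(sys.argv[1]) if len(sys.argv)>1 else 1
F=[]
for i in range(n):
    o=arm.observe();F.append(o["force"])
    if n>1: arm.get_image("top")
p=np.array(o["tcp_pos"]);q=o["tcp_rot"];a=2*np.arctan2(q[1],q[0])
x=np.array([np.cos(a),np.sin(a)]);y=np.array([x[1],-x[0]]);d=p[:2]-[.527,.136];f=np.mean(F,0)
print("t",round(o["time"],2),"tool ang",round(a,3),"in tool frame r,c mm",d@x*1e3,d@y*1e3,"push N",-f[:2]@y,"along",-f[:2]@x,"z",f[2],[round(-g[:2]@y,1) for g in np.array(F)])
E
python3 f.py 4
```

```text
t 22.4 tool ang 1.638 in tool frame r,c mm 90.21037043037353 -22.300240884626852 push N 0.9219677153714183 along 0.9889664006003878 z -0.6058520617601102 [np.float64(0.7), np.float64(0.9), np.float64(1.2), np.float64(0.9)]
```

Emit:
{"fn": "step_arm", "kwargs": {"delta_rot": [[0,0,0.05],[0,0,0.05],[0,0,0.05],[0,0,0],[0,0,0],[0,0,0],[0,0,0],[0,0,0]], "xyz": [[1.1,4.5,0],[1.1,4.5,0],[1.1,4.5,0],[0,0,0],[0,0,0],[0,0,0],[0,0,0],[0,0,0]], "grip": [255,255,255,255,255,255,255,255]}}

```text
time: 23.25
tcp_pos: [0.5121, 0.2279, 0.0908]
tcp_rot: [0.736, 0.677, -0.0, -0.0]
force: [-1.8, -3.1, -0.4]
gripper_width: 0.0002
grip_force: 1.3
```

```bash
python3 f.py 4
```

```text
t 23.4 tool ang 1.487 in tool frame r,c mm 90.37836618181052 -22.443179861365795 push N 1.570588166125973 along 2.6775535849344694 z -0.8938872287681512 [np.float64(1.6), np.float64(2.2), np.float64(1.3), np.float64(1.2)]
```

Emit:
{"fn": "step_arm", "kwargs": {"delta_rot": [[0,0,0.05],[0,0,0.05],[0,0,0],[0,0,0],[0,0,0],[0,0,0],[0,0,0],[0,0,0]], "xyz": [[1.1,4.5,0],[1.1,4.5,0],[0,0,0],[0,0,0],[0,0,0],[0,0,0],[0,0,0],[0,0,0]], "grip": [255,255,255,255,255,255,255,255]}}

```text
time: 24.25
tcp_pos: [0.5216, 0.2294, 0.0909]
tcp_rot: [0.769, 0.639, 0.0, -0.0]
force: [-2.2, -1.0, -0.3]
gripper_width: 0.0002
grip_force: 1.1
```

```bash
python3 f.py 4
```

```text
t 24.4 tool ang 1.387 in tool frame r,c mm 90.84584986200046 -22.39221638756218 push N 1.8372020853645412 along 1.529864592201906 z -0.18229271902217073 [np.float64(2.0), np.float64(2.6), np.float64(1.5), np.float64(1.2)]
```

Emit:
{"fn": "step_arm", "kwargs": {"delta_rot": [[0,0,0.05],[0,0,0.05],[0,0,0],[0,0,0],[0,0,0],[0,0,0],[0,0,0],[0,0,0]], "xyz": [[1.1,4.5,0],[1.1,4.5,0],[0,0,0],[0,0,0],[0,0,0],[0,0,0],[0,0,0],[0,0,0]], "grip": [255,255,255,255,255,255,255,255]}}

```text
time: 25.25
tcp_pos: [0.5309, 0.2296, 0.0909]
tcp_rot: [0.8, 0.6, 0.0, -0.0]
force: [-2.2, -0.9, 0.2]
gripper_width: 0.0002
grip_force: 1.1
```

```bash
python3 f.py 4
```

```text
t 25.4 tool ang 1.287 in tool frame r,c mm 90.89423357657287 -22.52549520474862 push N 1.7948557531349516 along 1.7071796029465212 z -0.24383766093040615 [np.float64(1.8), np.float64(2.1), np.float64(1.9), np.float64(1.4)]
```

Emit:
{"fn": "step_arm", "kwargs": {"delta_rot": [[0,0,0.03],[0,0,0.03],[0,0,0],[0,0,0],[0,0,0],[0,0,0],[0,0,0],[0,0,0]], "xyz": [[0.7,2.7,0],[0.7,2.7,0],[0,0,0],[0,0,0],[0,0,0],[0,0,0],[0,0,0],[0,0,0]], "grip": [255,255,255,255,255,255,255,255]}}

```text
time: 26.25
tcp_pos: [0.536, 0.2294, 0.0906]
tcp_rot: [0.818, 0.575, -0.0, -0.0]
force: [-4.3, -1.1, 1.1]
gripper_width: 0.0001
grip_force: 2.5
```

```bash
python3 f.py 4
```

```text
t 26.4 tool ang 1.226 in tool frame r,c mm 90.94377110409484 -23.11028709388143 push N 4.355477391844877 along 2.4166507850802166 z 0.9160816498927209 [np.float64(3.7), np.float64(5.3), np.float64(4.2), np.float64(4.3)]
```

Emit:
{"fn": "step_arm", "kwargs": {"delta_rot": [[0,0,0.025],[0,0,0.025],[0,0,0],[0,0,0],[0,0,0],[0,0,0],[0,0,0],[0,0,0]], "xyz": [[0.6,2.3,0],[0.6,2.3,0],[0,0,0],[0,0,0],[0,0,0],[0,0,0],[0,0,0],[0,0,0]], "grip": [255,255,255,255,255,255,255,255]}}

```text
time: 27.25
tcp_pos: [0.5404, 0.229, 0.0906]
tcp_rot: [0.832, 0.555, -0.001, -0.0]
force: [-6.5, -0.4, 1.5]
gripper_width: -0.0
grip_force: 3.0
```

```bash
python3 f.py 4
```

```text
t 27.4 tool ang 1.176 in tool frame r,c mm 91.00388430428076 -23.36682273916889 push N 5.792232385714817 along 2.790158259492495 z 1.3886223583767743 [np.float64(5.8), np.float64(5.9), np.float64(5.6), np.float64(5.8)]
```

Emit:
{"fn": "step_arm", "kwargs": {"delta_rot": [[0,0,0.025],[0,0,0.025],[0,0,0],[0,0,0],[0,0,0],[0,0,0],[0,0,0],[0,0,0]], "xyz": [[0.6,2.3,0],[0.6,2.3,0],[0,0,0],[0,0,0],[0,0,0],[0,0,0],[0,0,0],[0,0,0]], "grip": [255,255,255,255,255,255,255,255]}}

```text
time: 28.25
tcp_pos: [0.5448, 0.2284, 0.0905]
tcp_rot: [0.846, 0.534, -0.001, -0.001]
force: [-6.1, 0.6, 2.0]
gripper_width: -0.0001
grip_force: 3.5
```

```bash
python3 f.py 4
```

```text
t 28.4 tool ang 1.126 in tool frame r,c mm 91.07909799126996 -23.688985368820493 push N 5.878125921517168 along 2.7780594059431842 z 1.3577212099962743 [np.float64(5.7), np.float64(6.4), np.float64(5.3), np.float64(6.1)]
```

I'll check numerically whether the spanner already bears on the pin.

```bash
cat > sp.py <<'E'
from plant import arm
from m import *
def hl(im):
    h=cv2.cvtColor(im["color"],cv2.COLOR_RGB2HSV)
    m=((h[...,1]<70)&(h[...,2]>125)).astype(np.uint8)
    v,u=np.nonzero(m);k=(u>255)&(u<285)&(v>160)&(v<215);w=toz(im,np.c_[u[k],v[k]],.042)
    a=np.deg2rad(11.5);xh=np.array([np.cos(a),np.sin(a)]);yh=np.array([-xh[1],xh[0]]);d=w-[.527,.136]
    X,Y=d@xh*1e3,d@yh*1e3;k=(Y<-118)&(Y>-180);return k.sum(),X[k].mean(),Y[k].mean(),np.polyfit(Y[k],X[k],1)
for n in(pickle.load(open("top5.pkl","rb")),pickle.load(open("top6.pkl","rb")),arm.get_image("top")): print(hl(n))
E
python3 sp.py
```

```text
(np.int64(156), np.float64(-2.5253016298796793), np.float64(-149.97004118436425), array([-0.03084166, -7.15062726]))
(np.int64(155), np.float64(-2.50353976134484), np.float64(-150.08708437453114), array([-0.02904541, -6.86288047]))
(np.int64(153), np.float64(-13.973664588227262), np.float64(-149.07176591617315), array([ 0.05387995, -5.94168483]))
```

Emit:
{"fn": "step_arm", "kwargs": {"delta_rot": [[0,0,0.02],[0,0,0.02],[0,0,0],[0,0,0],[0,0,0],[0,0,0],[0,0,0],[0,0,0]], "xyz": [[0.4,1.9,0],[0.4,1.9,0],[0,0,0],[0,0,0],[0,0,0],[0,0,0],[0,0,0],[0,0,0]], "grip": [255,255,255,255,255,255,255,255]}}

```text
time: 29.3
tcp_pos: [0.5483, 0.2277, 0.0904]
tcp_rot: [0.856, 0.517, -0.001, -0.001]
force: [-7.6, 1.5, 2.0]
gripper_width: -0.0001
grip_force: 3.8
```

```bash
python3 f.py 4; python3 sp.py|tail -1
```

```text
t 29.45 tool ang 1.087 in tool frame r,c mm 91.06420303837969 -23.859343585015427 push N 7.145414849601091 along 2.6800646165483824 z 1.5982342261055325 [np.float64(7.5), np.float64(7.2), np.float64(7.0), np.float64(7.0)]
(np.int64(153), np.float64(-13.91197651625507), np.float64(-149.0151764835627), array([ 0.0543942 , -5.80641578]))
```

The handle has stopped moving against the pin and the force is now rising to about 7 N, so the washer is just being nipped. I'll push about 0.06 rad further.

Emit:
{"fn": "step_arm", "kwargs": {"delta_rot": [[0,0,0.02],[0,0,0.02],[0,0,0.02],[0,0,0],[0,0,0],[0,0,0],[0,0,0],[0,0,0]], "xyz": [[0.4,1.9,0],[0.4,1.9,0],[0.4,1.9,0],[0,0,0],[0,0,0],[0,0,0],[0,0,0],[0,0,0]], "grip": [255,255,255,255,255,255,255,255]}}

```text
time: 30.35
tcp_pos: [0.5536, 0.2264, 0.0904]
tcp_rot: [0.871, 0.491, -0.001, -0.001]
force: [-8.1, 2.4, 1.9]
gripper_width: -0.0004
grip_force: 4.3
```

```bash
python3 f.py 4; python3 sp.py|tail -1
```

```text
t 30.5 tool ang 1.027 in tool frame r,c mm 91.09890921172642 -24.03632409011362 push N 8.006452445587644 along 2.7919241871026115 z 1.9960112584679197 [np.float64(8.2), np.float64(8.1), np.float64(8.1), np.float64(7.7)]
(np.int64(151), np.float64(-13.931382103909293), np.float64(-149.2410488316933), array([ 0.05720929, -5.393407  ]))
```

Emit:
{"fn": "step_arm", "kwargs": {"delta_rot": [[0,0,0.02],[0,0,0],[0,0,0],[0,0,0],[0,0,0],[0,0,0],[0,0,0],[0,0,0]], "xyz": [[0.4,1.9,0],[0,0,0],[0,0,0],[0,0,0],[0,0,0],[0,-5,0],[0,-10,0],[0,-10,0]], "grip": [255,255,255,255,255,255,255,255]}}

```text
time: 31.4
tcp_pos: [0.5364, 0.2387, 0.0911]
tcp_rot: [0.876, 0.482, 0.001, 0.0]
force: [0.2, 0.3, -0.9]
gripper_width: 0.0002
grip_force: 0.0
```

Emit:
{"fn": "step_arm", "kwargs": {"delta_rot": [[0,0,0],[0,0,0],[0,0,0],[0,0,0],[0,0,0],[0,0,0],[0,0,0],[0,0,0]], "xyz": [[0,0,-15],[0,0,-30],[0,0,-40],[0,0,-40],[0,0,0],[0,-40,0],[0,-40,0],[0,0,0]], "grip": [255,255,255,255,255,255,255,255]}}

```text
time: 32.2
tcp_pos: [0.464, 0.2848, 0.2159]
tcp_rot: [0.874, 0.485, -0.001, -0.002]
force: [-0.6, 0.5, 0.2]
gripper_width: 0.0003
grip_force: 0.0
```

Emit:
{"fn": "step_arm", "kwargs": {"delta_rot": [[0,0,0],[0,0,0],[0,0,0],[0,0,0],[0,0,0],[0,0,0],[0,0,0],[0,0,0]], "xyz": [[0,0,0],[0,0,0],[0,0,0],[0,0,0],[0,0,0],[0,0,0],[0,0,0],[0,0,0]], "grip": [255,255,255,255,255,255,255,255]}}

```text
time: 33.0
tcp_pos: [0.4683, 0.2809, 0.2158]
tcp_rot: [0.876, 0.482, 0.0, 0.0]
force: [-0.3, 0.0, -0.2]
gripper_width: 0.0001
grip_force: 0.0
```

```bash
python3 f.py 1; python3 sp.py|tail -1; python3 - <<'E'
from plant import arm
from m import *
for n in("side","top"):
    im=arm.get_image(n); pickle.dump(im,open(f"{n}7.pkl","wb"))
t=cv2.resize(pickle.load(open("top7.pkl","rb"))["color"][130:240,120:260],None,fx=2.8,fy=2.8,interpolation=2)
s=cv2.resize(pickle.load(open("side7.pkl","rb"))["color"][130:240,210:350],None,fx=2.8,fy=2.8,interpolation=2)
cv2.imwrite("pics/g7.png",np.hstack([t,s])[:,:,::-1])
E
```

```text
t 33.0 tool ang 1.007 in tool frame r,c mm 91.09631935939028 -127.06564710504054 push N 0.2624008803981864 along 0.13677798404508607 z -0.15175267058221234 [np.float64(0.3)]
(np.int64(152), np.float64(-13.802872480732931), np.float64(-149.27619091008788), array([ 0.06094929, -4.70459425]))
```

View pics/g7.png

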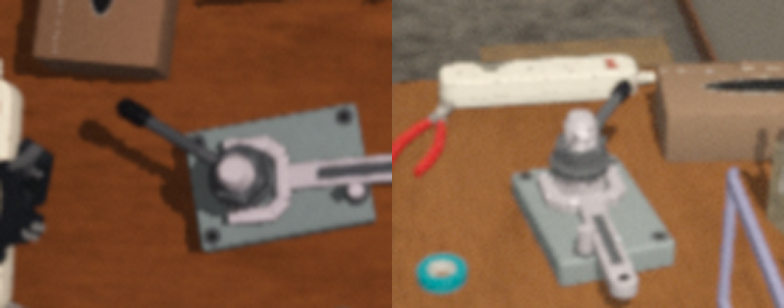

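The spanner is flat on the nut with its handle against the pin at crop (355,190). The lever has turned to the upper left and the arm is clear, so I'm handing in.

```bash
python3 -c "
from plant import arm
print(arm.close_job())"
```

```text
the job is handed in; nothing more can be done
None
```

I fitted the spanner flat on the lower nut with its handle against the pin, and pushed the lever firm at about 8 N, which I estimate nipped the washer by 0.1 rad; I handed the job in at about 33 s with the arm clear and nothing else visibly disturbed, but no verdict was returned.

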